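Raise the roll bar to the top rung and hang the tape roll

TASK

The roll bar of the ladder stand is parked at the bottom: lift it until its gravity pawl has passed over the top rung, without forcing it against the stop, then let it down gently until the pawl rests on that rung and carries it, and let go. Then take the big paper-tape roll out of its cradle and hang it on the bar. Do not drop the bar or bear down hard on it, and leave the other things where they are.

Things in the scene. Friction and masses are not known exactly. Their poses are not given: they have to be found in the camera images.
- stand: Bench roll stand: grey base plate 100 x 225 x 8 mm with two aluminium uprights 230 mm high, 68 mm apart. Origin on the table midway between the uprights' feet, z up; its -y points from the uprights along the roll bar. Between the uprights two horizontal steel rungs (10 mm thick, 36 mm apart) and above them a flat stop, all in one frame. That frame is bolted through slots: its height differs by up to 12 mm either way from one start to the next and is not measured.
- carriage (a joint): Height in m of the grey carriage above its parked place at the bottom. It slides freely up the uprights (0.5 to 0.8 kg, about 1 N friction) and falls when let go unless its pawl rests on a rung. The pawl rests on the lower rung at 0.025 to 0.049, on the top rung at 0.061 to 0.085, always 0.036 higher than the lower; the bumpers meet the stop 9 mm above the top seat.
- bar_mid (a point): Grip point on the axis of the roll bar, 110 mm in front of the uprights (along the stand's -y); the bar is a steel bar 16 mm thick, level, along y of this frame, from the carriage (whose front is 20 mm before the middle of the uprights) to a black end disc 24 mm across at 180 to 186 mm. Parked, its axis is 50 mm above the table. It is lifted with the carriage.
- pawl_pivot (a point): Pivot of the steel gravity pawl on the carriage, 42 mm above the bar's axis and 14 mm in front of the rungs; its weighted tail stands out to 48 mm in front of the uprights, over the root of the bar. As the carriage rises a rung pushes its strut forward; once 1 mm above its seat on that rung it drops back over it by its weighted tail within 0.2 s; lowered, it lands on the rung and holds.
- bumpers: Two rubber bumpers 10 mm across on top of the carriage, their tops 58 mm above the bar's axis; they meet the stop when the carriage is lifted all the way and give about 1 mm for 3 N.
- roll_center (a point): Centre of the big brown paper-tape roll: 124 mm outside, 50 mm hole, 40 mm wide (core 42 mm). Its axis is y of this frame, level. It stands on its rim in the cradle, this point 72 mm above the table; take it across its width at the top of the rim. 0.15 to 0.31 kg.
- cradle: Low dark steel cradle 104 x 110 x 20 mm fixed to the table, with two rails along its y that the roll stands on; origin under its middle. The roll stands up to 20 mm off the middle along y.
- tape_masking: Roll of masking tape lying flat left of the stand, 96 mm across, 25 mm high; origin under its middle. A bystander.
- marker: Marker pen lying beside the cradle, 135 mm long, 17 mm thick. A bystander.
- eraser: Eraser 58 x 23 x 13 mm. A bystander.
- glue_stick: Glue stick standing upright, 27 mm across, 106 mm high, left of the stand. A bystander.
- staple_remover: Claw staple remover 64 x 20 x 26 mm, left of the stand. A bystander.

How it is judged:
By the outcome, as a careful person would: the job done as asked, in the order asked, and still so for the second after the job is handed in, with the robot touching nothing.
It also fails if it takes over 58 s, if anything falls off the work surface, if the arm or the gripper's body presses on something with over 40 N, if the wrist force passes 120 N, or if a joint passes its speed limit or range.

ROBOT

A 6-joint arm with a two-finger parallel gripper is mounted at the origin on a cart in front of the work surface, level with it; the furniture and walls round the work are solid. World frame = base frame: x ahead of the robot, y to its left, z up, the work surface at z = 0. Lengths are in m, angles in rad, forces in N, time in s.
With the tool pointing down it reaches from about 0.3 to 0.875 m from the base axis. Payload 6.4 kg.
Tool frame: the origin (TCP) lies at the centre of the arm's flange, where the gripper is bolted on; the fingertips stand 166 mm ahead of it and the grasp point (between the pads) lies 147 mm ahead of it; z points along the fingers, y is the direction in which the jaws open and shut (so a half turn about z gives the same grasp; the last joint's range is limited). The gripper opens to 88 mm and grips with 3 to 60 N. Pads are 18 mm wide; open, the fingers measure 123 mm over their backs; the gripper's body (75 mm by 187 mm) begins 45 mm behind the grasp point.
Start: joints at [-1.35, 0.181, 1.607, -0, 1.354, -0.206], TCP at [0.238, -0.523, 0.405] pointing down, gripper open.
Joint ranges: [-2.99, 2.99], [-0.89, 2.07], [0.3, 2.58], [-1.14, 4.28], [0, 2.63], [-3.12, 3.12]. Speed limits (rad/s): [2.57, 2.57, 3.01, 3.14, 3.14, 3.14].

INTERFACE

Orientations are given as a rotation vector (axis times angle).
In Python, from workcell import get_state, read_camera, get_calibration, robot, nets gives the robot as it stands.
- The arm moves only by the shell command python3 -m pendant 'ROWS' [FORCE]. ROWS is text: rows parted by semicolons, each of 7 numbers parted by spaces: the gripper's target within -1 to 1 (fully open at 1, half-way at 0, shut at -1), then the shift along the world's x, y, z in m, then the turn, a rotation vector about the world's x, y, z in degrees. In form: gripper tx ty tz wx wy wz; .... A call has exactly 8 rows; each row is the pose to reach, as a shift and turn from the pose commanded when the call began; what a row does not reach only later rows make up. A row lasts 1/8 s, in which the tool goes at most 62.5 mm and 10.7 degrees, less where a joint would pass 70% of its speed; a pose out of reach is approached as far as the arm can. A call with a gripper value outside its range is refused whole. The fingers move at their own pace and stop on an object; FORCE is the grip in N (left out, the last holds). Time passes only in rows, so rows that repeat a pose let the fingers close, or fill a call up. It gives the time, the measured TCP pose, the force and the opening at its end, in the units of the state.
- get_state(): the state, without advancing time (a new reading comes with each control period).
- read_camera(name): name is "scene" or "side" or "wrist"; returns the picture (420x560x3 uint8, red, green, blue); there is no depth.
- get_calibration(name): a dict with "K" (3x3 intrinsics, pixels), "rvec" (rotation vector, rad) and "tvec" (3), from world to camera coordinates, as OpenCV has them. Camera axes: x right, y down, z forward; pixel columns grow to the right and rows downward; lengths in m; the calibration is good to about 2 mm. A picture is of the moment at which its call begins: read the wrist's pose just before it. get_calibration takes no time and is no camera call; for the wrist camera it gives the pose at the moment of the call.
- robot.close_job(): hands the job in, once; it reports no verdict.
Trained networks look in the newest picture that a camera, given by its name, has taken for a name from the list of things; names that differ only in an ending like _2 or _b are one class to them, and where a whole thing is asked for, a point or a joint stands for the part that bears it (a point fixed in the world has none). Each returns a list of dicts, best first, with "confidence" (0 to 1); they miss things now and then, are a little off and sometimes report something else, mostly with a low value. They report only what shows in the picture. A call takes as long as a camera call.
- nets.trace(camera, thing): "pixels" (420x560 bool, what is visible of it) and "box" ([left, top, width, height] in pixels, round what is visible of it).
The state is a dict: "time_s": time; "joint_positions": joint angles; "qvel": joint speeds; "joint_efforts": joint torques, N m; "tool_pos": TCP position; "orientation": TCP orientation; "ft_force": force on the tool from outside, world axes, zero at the start; "wrist_torque": the same for the moment, N m; "gripper_width": finger opening in m.
Only numpy, scipy, OpenCV 4.12 (cv2) and the standard library are available. Lean on these libraries where they do the work, as an engineer would, in place of code of your own. Each camera call takes 0.05 s, during which the arm holds its last target. There are 200 camera calls.

## Working session

There is one attempt and no reset: what is moved stays moved. The work goes in short steps, Python scripts to look and compute and a shell command to move; the robot and the scene stay as the last step left them, time stands still between calls to the robot, and variables do not carry over. Pictures are saved under pics/ and viewed, on a budget of 10 in all, crops included, one or two more only if the job needs it, and the job is handed in when it is done.

```bash
mkdir -p pics; ls
python3 - <<'E'
from workcell import get_state, read_camera, get_calibration, nets
import cv2,numpy as np
s=get_state();print(s)
ims=[]
for c in("scene","side"):
    im=read_camera(c);cv2.imwrite(f"pics/{c}0.png",im[...,::-1])
    k=get_calibration(c);R=cv2.Rodrigues(np.array(k["rvec"]))[0];print(c,k["K"],(-R.T@np.array(k["tvec"]).ravel()).round(3),R.round(3).tolist())
    for t in("stand","carriage","bar_mid","pawl_pivot","bumpers","roll_center","cradle","tape_masking","marker","glue_stick","staple_remover","eraser"):
        r=nets.trace(c,t)
        print(t,[(round(d["confidence"],2),d["box"]) for d in r[:2]])
E
```

```text
pics
{'time_s': 0.0, 'joint_positions': array([-1.35029476e+00,  1.81551655e-01,  1.60800954e+00, -1.78161475e-05,
        1.35378257e+00, -2.06291989e-01]), 'qvel': array([-9.47887188e-05, -7.76630314e-04,  1.59828128e-03, -2.42768650e-04,
        1.37092344e-03,  1.35800038e-03]), 'joint_efforts': array([-5.58611882e-04, -4.33876562e+01, -3.41854692e+01,  7.00530899e-02,
        3.84084089e-02, -1.24824164e-04]), 'tool_pos': array([ 0.23798506, -0.52316184,  0.40380317]), 'orientation': array([-3.06861997e+00, -6.64964231e-01,  4.68396653e-05]), 'ft_force': array([-0.53373885,  0.84378866,  0.17681719]), 'wrist_torque': array([-0.02778275,  0.02276699, -0.01466574]), 'gripper_width': 0.08785456877070812}
scene [[521.83834131   0.         287.62800451]
 [  0.         521.83834131 205.98276077]
 [  0.           0.           1.        ]] [0.702 0.695 1.23 ] [[-0.965, 0.263, -0.007], [0.218, 0.785, -0.58], [-0.147, -0.562, -0.814]]
stand [(0.73, [294.1, 204.3, 44.8, 85.7]), (0.39, [293.6, 201.3, 34.1, 75.4])]
carriage [(0.78, [291.8, 201.2, 37.1, 75.2])]
bar_mid [(0.73, [296.1, 203.0, 
[... 633 characters left out ...]
        ]] [0.577 0.421 0.928] [[-0.981, 0.195, 0.013], [0.156, 0.823, -0.547], [-0.117, -0.534, -0.837]]
stand [(0.68, [264.4, 222.1, 58.7, 99.0])]
carriage [(0.69, [270.0, 224.0, 40.3, 80.8])]
bar_mid [(0.84, [268.7, 223.2, 45.9, 80.0])]
pawl_pivot [(0.65, [269.5, 219.0, 43.9, 83.2])]
bumpers []
roll_center [(0.61, [243.6, 145.5, 44.8, 48.8]), (0.43, [272.8, 218.4, 39.5, 86.4])]
cradle [(0.76, [237.9, 173.4, 53.5, 30.9])]
tape_masking [(0.96, [270.0, 351.4, 47.4, 51.7])]
marker [(0.51, [231.3, 144.8, 29.6, 27.8]), (0.19, [222.2, 133.3, 13.2, 14.4])]
glue_stick [(0.8, [322.9, 364.2, 15.0, 27.8])]
staple_remover [(0.81, [316.9, 332.8, 25.8, 22.2])]
eraser [(0.72, [325.1, 365.1, 16.9, 26.9])]
```

Run:
```python
import cv2,numpy as np
a=cv2.imread("pics/scene0.png")[110:360,210:410];b=cv2.imread("pics/side0.png")[120:420,190:390]
a=cv2.resize(a,(400,500),interpolation=cv2.INTER_CUBIC);b=cv2.resize(b,(400,600),interpolation=cv2.INTER_CUBIC)
a=cv2.copyMakeBorder(a,0,100,0,0,0);cv2.imwrite("pics/v1.png",np.hstack([a,b]))
```

```text
(no output)
```

View pics/v1.png

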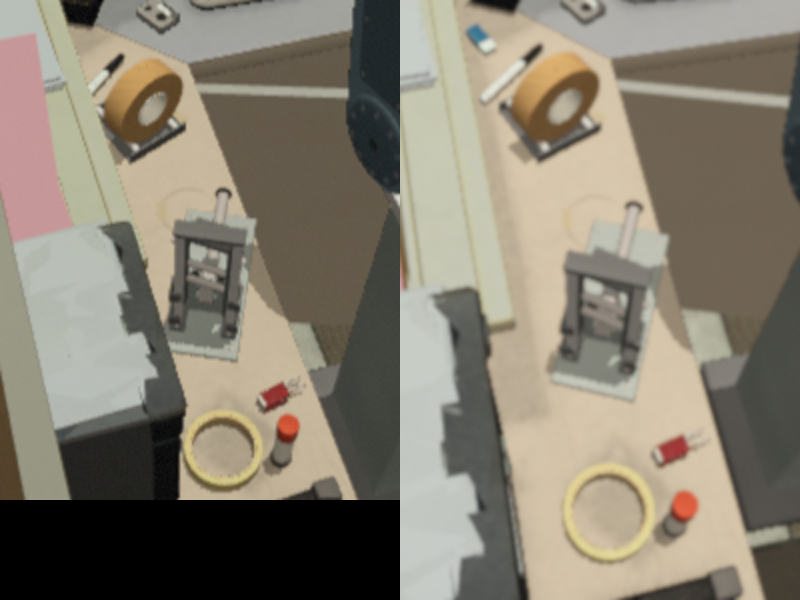

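```bash
cat > h.py <<'E'
from workcell import get_state, read_camera, get_calibration, nets
import cv2,numpy as np
def cal(c):
    k=get_calibration(c);return np.array(k["K"]),np.array(k["rvec"],float).ravel(),np.array(k["tvec"],float).ravel()
def onz(k,uv,z):
    K,r,t=k;R=cv2.Rodrigues(r)[0];C=-R.T@t
    d=R.T@np.linalg.inv(K)@np.array([uv[0],uv[1],1.]);return (C+d*(z-C[2])/d[2]).round(4)
def proj(k,P):
    K,r,t=k;return cv2.projectPoints(np.array(P,float).reshape(-1,3),r,t,K,None)[0].reshape(-1,2)
def tri(ks,uvs):
    Ps=[k[0]@np.c_[cv2.Rodrigues(k[1])[0],k[2]] for k in ks]
    X=cv2.triangulatePoints(Ps[0],Ps[1],np.array(uvs[0],float),np.array(uvs[1],float));return (X[:3]/X[3]).ravel().round(4)
E
python3 - <<'E'
from h import *
S,D=cal("scene"),cal("side")
sc=lambda x,y:(210+x/2,110+y/2); sd=lambda x,y:(190+(x-400)/2,120+y/2)
print("disc",onz(S,sc(223,195),.05),onz(D,sd(633,209),.05),tri([S,D],[sc(223,195),sd(633,209)]))
for n,k,f,ps in(("scene",S,sc,[(187,212),(255,220),(237,357),(168,348)]),("side",D,sd,[(600,222),(668,236),(631,396),(553,384)])):
    print("base",n,[onz(k,f(*p),.008).tolist() for p in ps])
print("top corners",[tri([S,D],[sc(*a),sd(*b)]) for a,b in(((176,224),(568,256)),((245,228),(648,266)))])
# masks: roll centre, bystanders
for n,z in(("roll_center",.072),("cradle",.01),("tape_masking",.012),("glue_stick",.05),("staple_remover",.013),("marker",.008),("eraser",.006)):
    o=[]
    for c,k in(("scene",S),("side",D)):
        if n=="roll_center" or 1:
            read=nets.trace(c,n)
            if read:
                m=read[0]["pixels"];v,u=np.nonzero(m);o.append((round(read[0]["confidence"],2),onz(k,(u.mean(),v.mean()),z).tolist()))
                if n=="roll_center":
                    np.save(f"{c}_roll.npy",m)
                    cs,_=cv2.findContours(m.astype(np.uint8),0,2);print(cv2.minAreaRect(max(cs,key=len)))
    print(n,o)
E
```

```text
disc [ 0.4    -0.0884  0.05  ] [ 0.4003 -0.0885  0.05  ] [ 0.4004 -0.0877  0.0512]
base scene [[0.4473, -0.1018, 0.008], [0.3587, -0.063, 0.008], [0.4485, 0.1334, 0.008], [0.531, 0.0973, 0.008]]
base side [[0.4385, -0.1017, 0.008], [0.3568, -0.0648, 0.008], [0.4512, 0.1309, 0.008], [0.5364, 0.0999, 0.008]]
top corners [array([0.5096, 0.0533, 0.226 ]), array([0.4347, 0.0781, 0.224 ])]
((280.5000305175781, 159.5), (31.11269760131836, 41.01219177246094), 45.0)
((266.5000305175781, 167.99998474121094), (34.64822769165039, 47.37614822387695), 45.0)
roll_center [(0.75, [0.4685, -0.2702, 0.072]), (0.61, [0.4693, -0.2672, 0.072])]
cradle [(0.58, [0.4776, -0.2476, 0.01]), (0.76, [0.4743, -0.2482, 0.01])]
tape_masking [(0.94, [0.5065, 0.249, 0.012]), (0.96, [0.5019, 0.2511, 0.012])]
glue_stick [(0.66, [0.4366, 0.2692, 0.05]), (0.8, [0.4368, 0.2725, 0.05])]
staple_remover [(0.53, [0.4236, 0.1979, 0.013]), (0.81, [0.4194, 0.2, 0.013])]
marker [(0.55, [0.4975, -0.3927, 0.008]), (0.51, [0.5185, -0.3703, 0.008])]
eraser [(0.72, [0.4296, 0.2648, 0.006])]
```

```bash
python3 - <<'E'
from h import *
S,D=cal("scene"),cal("side")
sc=lambda x,y:(210+x/2,110+y/2); sd=lambda x,y:(190+(x-400)/2,120+y/2)
for n,a,b in(("box corner",(125,222),(476,290)),("rail corner",(146,262),(512,320)),("box near",(182,405),(518,580)),("pen tip",(122,58),(540,48))):print(n,tri([S,D],[sc(*a),sd(*b)]))
E
python3 -m pendant '1 .02 .05 0 0 0 5; 1 .04 .10 0 0 0 10; 1 .06 .15 0 0 0 15; 1 .08 .20 0 0 0 21; 1 .10 .25 0 0 0 26; 1 .12 .30 0 0 0 32; 1 .14 .34 0 0 0 37; 1 .16 .36 0 0 0 42'
python3 - <<'E'
from h import *
K=cal("wrist");R=cv2.Rodrigues(K[1])[0];print(K[0],-R.T@K[2],R.round(3).tolist())
im=read_camera("wrist");cv2.imwrite("pics/w1.png",im[...,::-1])
for t in("roll_center","bar_mid"):
    print(t,[(round(d["confidence"],2),d["box"]) for d in nets.trace("wrist",t)])
s=get_state();print(s["time_s"],s["tool_pos"],s["orientation"],s["joint_positions"])
E
```

```text
box corner [0.5947 0.1788 0.4433]
rail corner [0.5723 0.1571 0.3327]
box near [0.5924 0.352  0.4194]
pen tip [ 0.4663 -0.4014  0.0212]
time_s: 3.0
tool_pos: [0.3984, -0.1614, 0.405]
orientation: [2.623, 1.727, 0.001]
ft_force: [0.3, -0.2, -0.1]
gripper_width: 0.0882
[[309.53602411   0.         279.86090672]
 [  0.         309.53602411 210.3073619 ]
 [  0.           0.           1.        ]] [ 0.43016273 -0.08965546  0.38510193] [[0.919, -0.394, 0.0], [-0.376, -0.876, 0.303], [-0.119, -0.278, -0.953]]
roll_center [(0.75, [324.9, 195.7, 110.7, 119.6])]
bar_mid [(0.65, [243.9, 1.6, 20.9, 127.5])]
3.15 [ 0.39843129 -0.16264721  0.40488288] [ 2.62594856e+00  1.72388454e+00 -1.37008822e-04] [-6.64772182e-01 -1.59454076e-01  1.95017967e+00 -2.00396209e-04
  1.35056000e+00 -2.55767282e-01]
```

View pics/w1.png

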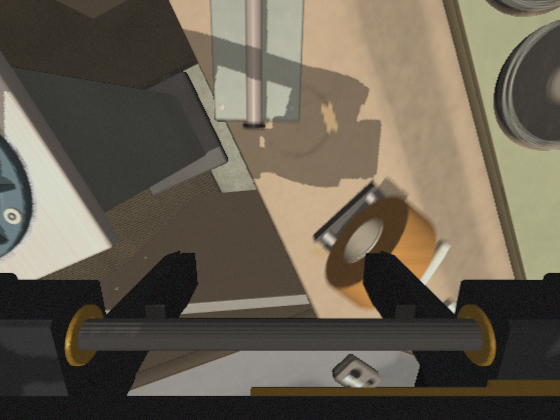

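Run:
```python
from h import *
K=cal("wrist")
a,b,c=onz(K,(254.5,118),.05),onz(K,(256,2),.05),onz(K,(254.5,124),.05);print("bar",a,b,"disc",c,"ang",np.degrees(np.arctan2(*(b-a)[1::-1])))
for z in(.0,.02):
  p,q=onz(K,(314,237),z),onz(K,(375,182),z);print("cradle edge",z,p,q,np.linalg.norm(q-p),np.degrees(np.arctan2(*(q-p)[1::-1])))
print("plate",[onz(K,u,.008) for u in((216,118),(299,121),(304,2),(212,2))])
# roll silhouette fit: masks in scene, side, wrist
from scipy.optimize import minimize
from scipy.spatial import ConvexHull
M=[(cal(c),(np.load(f"{c}_roll.npy"))) for c in("scene","side")]
r=nets.trace("wrist","roll_center")[0];M.append((K,r["pixels"]))
th=np.linspace(0,2*np.pi,60)
def pts(x):
    u=np.array([np.cos(x[2]),np.sin(x[2]),0]);w=np.array([-u[1],u[0],0]) # w axis
    return np.vstack([np.array([x[0],x[1],.072])+s*.02*w+.062*(np.cos(th)[:,None]*u+np.sin(th)[:,None]*np.array([0,0,1])) for s in(-1,1)])
def iou(x,full=False):
    o=[]
    for k,m in M:
        im=np.zeros((1680,2240),np.uint8);h=cv2.convexHull((proj(k,pts(x))*4).astype(np.int32));cv2.fillConvexPoly(im,h,1)
        im=cv2.resize(im*255,(560,420),interpolation=cv2.INTER_AREA)/255.
        if k is K: # exclude region hidden by fingers
            vis=np.ones_like(im);vis[250:]=0
        else: vis=1
        hole=0
        o.append(np.minimum(im,m)[vis>0 if not np.isscalar(vis) else slice(None)].sum()/np.maximum(im,m)[vis>0 if not np.isscalar(vis) else slice(None)].sum())
    return o if full else -sum(o)
best=min((minimize(iou,[.469,-.268,a],method="Nelder-Mead",options=dict(initial_simplex=[[.469,-.268,a],[.48,-.268,a],[.469,-.255,a],[.469,-.268,a+.2]])) for a in(-.2,-.6,-1.,.3)),key=lambda r:r.fun)
print(best.x,np.degrees(best.x[2]),iou(best.x,True))
v=cv2.imread("pics/w1.png");
for p in proj(K,pts(best.x)):cv2.circle(v,tuple(np.int32(p)),1,(0,255,0),-1)
u=np.array([np.cos(best.x[2]),np.sin(best.x[2]),0]);w=np.array([-u[1],u[0],0])
for t in th:
    for s in(-.021,.021):
        p=proj(K,np.r_[best.x[:2],.072]+s*w+.025*(np.cos(t)*u+np.sin(t)*np.array([0,0,1])))[0];cv2.circle(v,tuple(np.int32(p)),1,(255,0,0),-1)
v[:,:][r["pixels"]]=v[r["pixels"]]*.7+np.array([60,0,60])
cv2.imwrite("pics/w1b.png",cv2.resize(v[150:330,280:470],None,fx=3,fy=3))
```

```text
bar [ 0.4037 -0.086   0.05  ] [0.4486 0.0079 0.05  ] disc [ 0.4012 -0.0914  0.05  ] ang 64.4443531715139
cradle edge 0.0 [ 0.4088 -0.2558  0.    ] [ 0.5073 -0.2165  0.    ] 0.10605064827713218 21.751246848570446
cradle edge 0.02 [ 0.4099 -0.2473  0.02  ] [ 0.5033 -0.21    0.02  ] 0.10057261058558635 21.769672536396186
plate [array([ 0.3591, -0.0675,  0.008 ]), array([ 0.4467, -0.1091,  0.008 ]), array([4.973e-01, 2.000e-04, 8.000e-03]), array([0.4084, 0.0387, 0.008 ])]
[ 0.46620461 -0.26762521  0.52587196] 30.13024367980662 [np.float64(0.925559474086233), np.float64(0.9232448625691827), np.float64(0.9407610796586638)]
```

View pics/w1b.png

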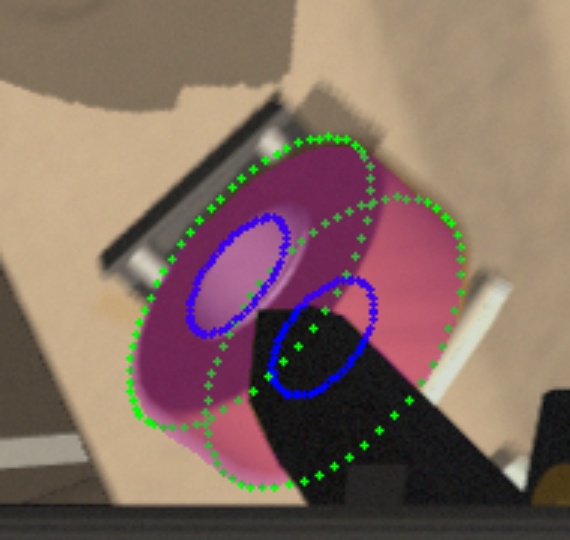

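```bash
python3 -m pendant '1 .017 .055 0 0 0 -1; 1 .030 .11 -.01 0 0 -1.6; 1 .0345 .1375 -.04 0 0 -1.6; 1 .0345 .1375 -.09 0 0 -1.6; 1 .0345 .1375 -.14 0 0 -1.6; 1 .0345 .1375 -.18 0 0 -1.6; 1 .0345 .1375 -.2 0 0 -1.6; 1 .0345 .1375 -.207 0 0 -1.6'
python3 - <<'E'
from h import *
im=read_camera("wrist");cv2.imwrite("pics/w2.png",im[...,::-1])
im=read_camera("side");cv2.imwrite("pics/s2.png",im[...,::-1])
a=cv2.imread("pics/w2.png");b=cv2.resize(cv2.imread("pics/s2.png")[180:340,230:350],(360,480),interpolation=cv2.INTER_CUBIC)
cv2.imwrite("pics/v2.png",np.hstack([cv2.resize(a,(440,330)),b[:330]]))
E
```

```text
time_s: 4.2
tool_pos: [0.4319, -0.0269, 0.1965]
orientation: [-2.652, -1.68, 0.003]
ft_force: [-0.3, -0.7, 0.7]
gripper_width: 0.0879
```

View pics/v2.png

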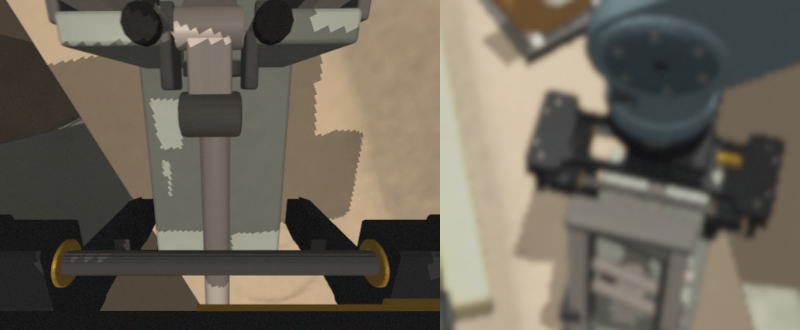

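```bash
python3 -m pendant '-1 0 0 0 0 0 0;-1 0 0 0 0 0 0;-1 0 0 0 0 0 0;-1 0 0 0 0 0 0;-1 0 0 0 0 0 0;-1 0 0 0 0 0 0;-1 0 0 0 0 0 0;-1 0 0 0 0 0 0' 25
```

```text
time_s: 5.3
tool_pos: [0.4308, -0.0251, 0.197]
orientation: [-2.647, -1.682, 0.006]
ft_force: [-8.2, 3.6, 7.9]
gripper_width: 0.0146
```

```bash
python3 -m pendant '-.3 -.001 .0005 0 0 0 0;-.3 -.001 .0005 0 0 0 0;-.3 -.001 .0005 -.003 0 0 0;-1 -.001 .0005 -.003 0 0 0;-1 -.001 .0005 -.003 0 0 0;-1 -.001 .0005 -.003 0 0 0;-1 -.001 .0005 -.003 0 0 0;-1 -.001 .0005 -.003 0 0 0' 30
```

```text
time_s: 6.3
tool_pos: [0.4304, -0.0249, 0.1942]
orientation: [-2.649, -1.683, 0.004]
ft_force: [-5.8, 2.4, 3.7]
gripper_width: 0.0139
```

```bash
python3 -m pendant '-1 0 0 .003 0 0 0;-1 0 0 .011 0 0 0;-1 0 0 .02 0 0 0;-1 0 0 .03 0 0 0;-1 0 0 .04 0 0 0;-1 0 0 .05 0 0 0;-1 0 0 .055 0 0 0;-1 0 0 .056 0 0 0'
python3 - <<'E'
from h import *
cv2.imwrite("pics/w3.png",read_camera("wrist")[...,::-1])
cv2.imwrite("pics/s3.png",read_camera("side")[...,::-1])
cv2.imwrite("pics/c3.png",read_camera("scene")[...,::-1])
K=cal("wrist");np.savez("w3.npz",*K)
a=cv2.imread("pics/w3.png")[:230,60:480]
b=cv2.resize(cv2.imread("pics/s3.png")[225:325,255:335],(320,400),interpolation=cv2.INTER_CUBIC)
c=cv2.resize(cv2.imread("pics/c3.png")[200:300,280:360],(320,400),interpolation=cv2.INTER_CUBIC)
o=np.zeros((600,800,3),np.uint8);o[:230,:420]=a;o[:400,460:780]=b;o[235:585,20:300]=cv2.resize(c,(280,350));cv2.imwrite("pics/v3.png",o)
E
```

```text
time_s: 7.3
tool_pos: [0.4303, -0.0249, 0.2506]
orientation: [-2.649, -1.683, 0.004]
ft_force: [-5.7, 3.4, -9.1]
gripper_width: 0.0136
```

View pics/v3.png

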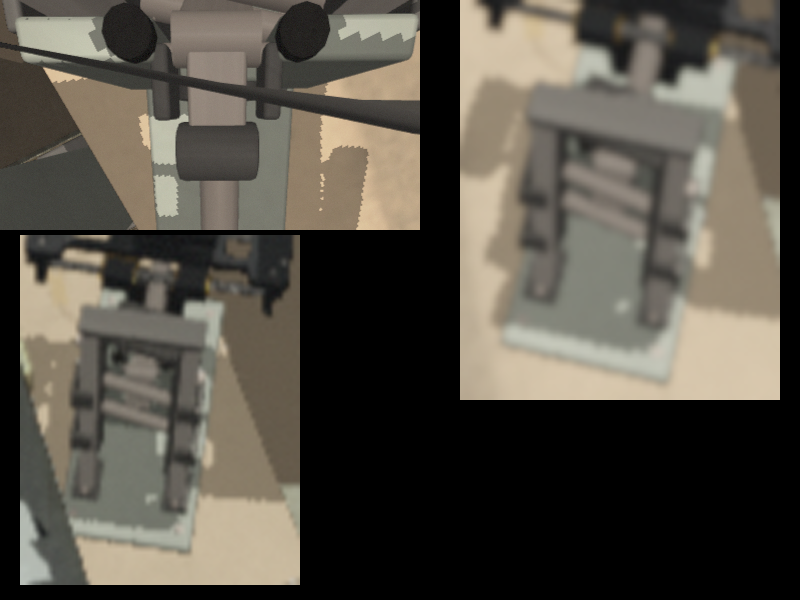

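```bash
cat > tail.py <<'E'
import sys
from h import *
n=sys.argv[1]
if n!="w2" and n!="w3": cv2.imwrite(f"pics/{n}.png",read_camera("wrist")[...,::-1])
g=lambda n:cv2.imread(f"pics/{n}.png",0)
T=g("w3")[128:182,238:316]
r=cv2.minMaxLoc(cv2.matchTemplate(g(n)[60:260,180:380],T,cv2.TM_CCOEFF_NORMED));
im=g(n);col=im[90:235,270:284].mean(1);row=im[140:150,200:360].mean(0)
print(n,"match",round(r[1],3),r[3],"col",col[::5].astype(int),"row",row[::6].astype(int))
s=get_state();print(s["time_s"],s["tool_pos"].round(4),s["ft_force"].round(1))
E
python3 tail.py w2; python3 tail.py w3
python3 -m pendant '-1 0 0 .001 0 0 0;-1 0 0 .002 0 0 0;-1 0 0 .003 0 0 0;-1 0 0 .004 0 0 0;-1 0 0 .004 0 0 0;-1 0 0 .004 0 0 0;-1 0 0 .004 0 0 0;-1 0 0 .004 0 0 0'; python3 tail.py w4
```

```text
w2 match 0.854 (50, 62) col [118 117 117 117 117 116  57  55  60  59  65  66  66  63  59  56  51 109
 108 110 108 108 108 108 107 107 107 107 107] row [161 161 160 161 160  62  63  64  64  65  65  66  66  65  65  66  66  65
  85 104 104 104 104 105 106 105 106]
7.45 [ 0.4303 -0.0249  0.2505] [-6.9  2.7 -7. ]
w3 match 1.0 (58, 68) col [ 41 135 135 135 135 134 134 107  62  68  70  74  76  76  73  70  66  60
  72 125 125 124 125 124 123 124 123 123 124] row [128 165 168 187 189 188  63  73  72  72  73  74  73  72  73  73  73  73
  72  71 123 123 123 123 124 117 128]
7.45 [ 0.4303 -0.0249  0.2505] [-6.9  2.7 -7. ]
time_s: 8.45
tool_pos: [0.4303, -0.0249, 0.2543]
orientation: [-2.649, -1.683, 0.004]
ft_force: [-5.7, 2.6, -8.3]
gripper_width: 0.0142
w4 match 0.905 (58, 70) col [ 44 112 138 139 139 140 140  60  67  70  74  77  79  77  75  72  68  63
  53 128 128 128 128 127 127 126 127 127 127] row [132 169 152 193 194 194  74  75  77  76  77  76  77  77  76  76  77  76
  76  76  71 127 127 127 127 131 132]
8.5 [ 0.4303 -0.0249  0.2543] [-5.7  3.8 -7.7]
```

```bash
cat > tail.py <<'E'
import sys,os
from h import *
n=sys.argv[1]
if not os.path.exists(f"pics/{n}.png"): cv2.imwrite(f"pics/{n}.png",read_camera("wrist")[...,::-1])
im=cv2.GaussianBlur(cv2.imread(f"pics/{n}.png",0),(1,3),0).astype(float)
col=im[90:235,270:284].mean(1);row=im[148:160,200:360].mean(0)
d=np.diff(col);e=np.diff(row)
# body of bar beyond tail: width
rb=im[200:212,240:330].mean(0);f=np.abs(np.diff(rb))
print(n,"top",90+d[20:60].argmin()+20,"bot",90+80+d[80:110].argmax(),"left",200+e[:60].argmin(),"right",200+e[90:].argmax()+90,"bar edges",sorted(240+np.argsort(f)[-4:]))
s=get_state();print(s["time_s"],s["tool_pos"].round(4),s["ft_force"].round(1))
E
python3 -m pendant '-1 0 0 .001 0 0 0;-1 0 0 .002 0 0 0;-1 0 0 .003 0 0 0;-1 0 0 .003 0 0 0;-1 0 0 .003 0 0 0;-1 0 0 .003 0 0 0;-1 0 0 .003 0 0 0;-1 0 0 .003 0 0 0'
for n in w2 w3 w4 w5; do python3 tail.py $n; done
```

```text
time_s: 9.5
tool_pos: [0.4303, -0.0249, 0.2573]
orientation: [-2.649, -1.683, 0.004]
ft_force: [-6.5, 2.8, -8.6]
gripper_width: 0.0136
w2 top 119 bot 173 left 226 right 307 bar edges [np.int64(254), np.int64(290), np.int64(291), np.int64(292)]
9.5 [ 0.4303 -0.0249  0.2573] [-6.5  2.8 -8.6]
w3 top 125 bot 180 left 235 right 318 bar edges [np.int64(259), np.int64(260), np.int64(297), np.int64(298)]
9.5 [ 0.4303 -0.0249  0.2573] [-6.5  2.8 -8.6]
w4 top 122 bot 181 left 233 right 320 bar edges [np.int64(259), np.int64(260), np.int64(297), np.int64(298)]
9.5 [ 0.4303 -0.0249  0.2573] [-6.5  2.8 -8.6]
w5 top 118 bot 181 left 231 right 321 bar edges [np.int64(240), np.int64(259), np.int64(260), np.int64(298)]
9.55 [ 0.4303 -0.0249  0.2573] [-6.7  3.1 -7.9]
```

```bash
python3 -m pendant '-1 0 0 .001 0 0 0;-1 0 0 .002 0 0 0;-1 0 0 .003 0 0 0;-1 0 0 .003 0 0 0;-1 0 0 .003 0 0 0;-1 0 0 .003 0 0 0;-1 0 0 .003 0 0 0;-1 0 0 .003 0 0 0'
python3 tail.py w6
```

```text
time_s: 10.55
tool_pos: [0.4303, -0.0249, 0.2603]
orientation: [-2.649, -1.683, 0.004]
ft_force: [-5.1, 3.2, -7.2]
gripper_width: 0.0138
w6 top 115 bot 180 left 230 right 322 bar edges [np.int64(240), np.int64(259), np.int64(260), np.int64(298)]
10.6 [ 0.4303 -0.0249  0.2603] [-6.1  2.8 -7.7]
```

```bash
python3 -m pendant '-1 0 0 .001 0 0 0;-1 0 0 .002 0 0 0;-1 0 0 .003 0 0 0;-1 0 0 .003 0 0 0;-1 0 0 .003 0 0 0;-1 0 0 .003 0 0 0;-1 0 0 .003 0 0 0;-1 0 0 .003 0 0 0'
python3 tail.py w7
```

```text
time_s: 11.6
tool_pos: [0.4303, -0.0249, 0.2633]
orientation: [-2.649, -1.683, 0.004]
ft_force: [-5.7, 2.9, -8.5]
gripper_width: 0.0136
w7 top 113 bot 179 left 229 right 323 bar edges [np.int64(240), np.int64(259), np.int64(260), np.int64(298)]
11.65 [ 0.4303 -0.0249  0.2633] [-5.9  2.4 -8. ]
```

```bash
python3 -m pendant '-1 0 0 .001 0 0 0;-1 0 0 .002 0 0 0;-1 0 0 .003 0 0 0;-1 0 0 .003 0 0 0;-1 0 0 .003 0 0 0;-1 0 0 .003 0 0 0;-1 0 0 .003 0 0 0;-1 0 0 .003 0 0 0'
python3 tail.py w8
```

```text
time_s: 12.65
tool_pos: [0.4303, -0.0249, 0.2663]
orientation: [-2.649, -1.683, 0.004]
ft_force: [-5.4, 3.1, -7.5]
gripper_width: 0.0136
w8 top 112 bot 179 left 228 right 323 bar edges [np.int64(240), np.int64(241), np.int64(259), np.int64(298)]
12.7 [ 0.4303 -0.0249  0.2663] [-5.6  3.1 -7.9]
```

```bash
python3 -m pendant '-1 0 0 .001 0 0 0;-1 0 0 .002 0 0 0;-1 0 0 .003 0 0 0;-1 0 0 .003 0 0 0;-1 0 0 .003 0 0 0;-1 0 0 .003 0 0 0;-1 0 0 .003 0 0 0;-1 0 0 .003 0 0 0'
python3 tail.py w9
```

```text
time_s: 13.7
tool_pos: [0.4303, -0.0249, 0.2694]
orientation: [-2.649, -1.683, 0.004]
ft_force: [-4.8, 3.7, -8.0]
gripper_width: 0.0141
w9 top 111 bot 178 left 228 right 323 bar edges [np.int64(241), np.int64(242), np.int64(259), np.int64(298)]
13.75 [ 0.4303 -0.0249  0.2693] [-7.8  3.2 -7.4]
```

```bash
python3 -m pendant '-1 0 0 .001 0 0 0;-1 0 0 .002 0 0 0;-1 0 0 .003 0 0 0;-1 0 0 .003 0 0 0;-1 0 0 .003 0 0 0;-1 0 0 .003 0 0 0;-1 0 0 .003 0 0 0;-1 0 0 .003 0 0 0'
python3 tail.py w10
```

```text
time_s: 14.75
tool_pos: [0.4303, -0.0249, 0.2723]
orientation: [-2.649, -1.683, 0.004]
ft_force: [-5.9, 1.9, -7.3]
gripper_width: 0.0135
w10 top 110 bot 178 left 228 right 324 bar edges [np.int64(241), np.int64(259), np.int64(260), np.int64(298)]
14.8 [ 0.4303 -0.0249  0.2723] [-6.5  2.6 -7.9]
```

```bash
python3 -m pendant '-1 0 0 .001 0 0 0;-1 0 0 .002 0 0 0;-1 0 0 .003 0 0 0;-1 0 0 .003 0 0 0;-1 0 0 .003 0 0 0;-1 0 0 .003 0 0 0;-1 0 0 .003 0 0 0;-1 0 0 .003 0 0 0'
python3 tail.py w11
```

```text
time_s: 15.8
tool_pos: [0.4303, -0.0249, 0.2753]
orientation: [-2.649, -1.683, 0.004]
ft_force: [-5.0, 3.3, -7.4]
gripper_width: 0.0136
w11 top 110 bot 177 left 227 right 324 bar edges [np.int64(259), np.int64(260), np.int64(297), np.int64(298)]
15.85 [ 0.4303 -0.0249  0.2753] [-6.3  3.  -7.2]
```

```bash
python3 -m pendant '-1 0 0 .001 0 0 0;-1 0 0 .002 0 0 0;-1 0 0 .003 0 0 0;-1 0 0 .003 0 0 0;-1 0 0 .003 0 0 0;-1 0 0 .003 0 0 0;-1 0 0 .003 0 0 0;-1 0 0 .003 0 0 0'
python3 tail.py w12
```

```text
time_s: 16.85
tool_pos: [0.4303, -0.0249, 0.2783]
orientation: [-2.649, -1.683, 0.004]
ft_force: [-5.6, 3.8, -7.3]
gripper_width: 0.0141
w12 top 112 bot 179 left 228 right 323 bar edges [np.int64(259), np.int64(260), np.int64(297), np.int64(298)]
16.9 [ 0.4303 -0.0249  0.2783] [-6.3  3.9 -8.3]
```

```bash
python3 -m pendant '-1 0 0 .001 0 0 0;-1 0 0 .002 0 0 0;-1 0 0 .003 0 0 0;-1 0 0 .003 0 0 0;-1 0 0 .003 0 0 0;-1 0 0 .003 0 0 0;-1 0 0 .003 0 0 0;-1 0 0 .003 0 0 0'
python3 tail.py w13
```

```text
time_s: 17.9
tool_pos: [0.4303, -0.0249, 0.2813]
orientation: [-2.649, -1.683, 0.004]
ft_force: [-6.5, 3.5, -6.9]
gripper_width: 0.0138
w13 top 125 bot 180 left 234 right 318 bar edges [np.int64(259), np.int64(260), np.int64(297), np.int64(298)]
17.95 [ 0.4303 -0.0249  0.2814] [-5.6  2.8 -7.2]
```

```bash
python3 -m pendant '-1 0 0 -.0003 0 0 0;-1 0 0 -.0006 0 0 0;-1 0 0 -.0009 0 0 0;-1 0 0 -.0012 0 0 0;-1 0 0 -.0015 0 0 0;-1 0 0 -.0015 0 0 0;-1 0 0 -.0015 0 0 0;-1 0 0 -.0015 0 0 0'
python3 tail.py w14
```

```text
time_s: 18.95
tool_pos: [0.4303, -0.0249, 0.2799]
orientation: [-2.649, -1.683, 0.004]
ft_force: [-6.1, 3.7, -7.1]
gripper_width: 0.014
w14 top 125 bot 180 left 234 right 318 bar edges [np.int64(259), np.int64(260), np.int64(297), np.int64(298)]
19.0 [ 0.4303 -0.0249  0.2799] [-6.9  3.1 -8. ]
```

```bash
python3 -m pendant '-1 0 0 -.0003 0 0 0;-1 0 0 -.0006 0 0 0;-1 0 0 -.0009 0 0 0;-1 0 0 -.0012 0 0 0;-1 0 0 -.0015 0 0 0;-1 0 0 -.0015 0 0 0;-1 0 0 -.0015 0 0 0;-1 0 0 -.0015 0 0 0'
python3 tail.py w15
```

```text
time_s: 20.0
tool_pos: [0.4303, -0.0249, 0.2788]
orientation: [-2.649, -1.683, 0.004]
ft_force: [-8.6, 3.8, -1.6]
gripper_width: 0.0133
w15 top 125 bot 180 left 234 right 318 bar edges [np.int64(259), np.int64(260), np.int64(297), np.int64(298)]
20.05 [ 0.4303 -0.0249  0.2788] [-8.5  3.6 -2.3]
```

```bash
python3 -m pendant '-1 0 0 -.0003 0 0 0;-1 0 0 -.0006 0 0 0;-1 0 0 -.0006 0 0 0;-.7 0 0 -.0006 0 0 0;-.4 0 0 -.0006 0 0 0;1 0 0 -.0006 0 0 0;1 0 0 -.0006 0 0 0;1 0 0 -.0006 0 0 0'
python3 tail.py w16
```

```text
time_s: 21.05
tool_pos: [0.4319, -0.0256, 0.2786]
orientation: [2.651, 1.684, 0.001]
ft_force: [-0.4, 0.7, -0.6]
gripper_width: 0.0516
w16 top 125 bot 180 left 225 right 309 bar edges [np.int64(253), np.int64(290), np.int64(291), np.int64(292)]
21.1 [ 0.4318 -0.0256  0.2784] [-0.5 -0.7 -0.1]
```

```bash
python3 -m pendant '1 0 0 .05 0 0 0; 1 0 -.01 .1 0 0 -5; 1 -.01 -.05 .127 0 0 -13; 1 -.015 -.10 .127 0 0 -20; 1 -.02 -.15 .127 0 0 -27; 1 -.03 -.20 .127 0 0 -34; 1 -.035 -.25 .127 0 0 -40; 1 -.039 -.27 .127 0 0 -43.2'
python3 - <<'E'
from h import *
s=get_state();print(s["time_s"],s["tool_pos"],s["orientation"],s["qvel"].round(3))
K=cal("wrist");np.savez("w17.npz",*K)
cv2.imwrite("pics/w17.png",read_camera("wrist")[...,::-1])
cv2.imwrite("pics/s17.png",read_camera("side")[...,::-1])
a=cv2.imread("pics/w17.png")
b=cv2.resize(cv2.imread("pics/s17.png")[200:330,250:350],(240,312),interpolation=cv2.INTER_CUBIC)
o=np.zeros((420,800,3),np.uint8);o[:,:560]=a;o[:312,560:]=b;cv2.imwrite("pics/v17.png",o)
E
```

```text
time_s: 22.1
tool_pos: [0.392, -0.2977, 0.405]
orientation: [3.087, 0.583, -0.0]
ft_force: [0.9, 0.2, 0.3]
gripper_width: 0.0883
22.1 [ 0.39198636 -0.29766278  0.40502561] [ 3.08693997e+00  5.82893576e-01 -1.04181910e-04] [-0.234  0.144 -0.133  0.015  0.013  0.178]
```

View pics/v17.png

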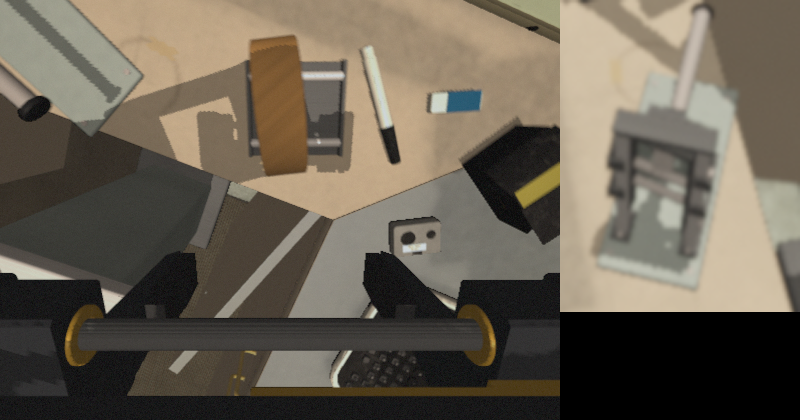

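Run:
```python
from h import *
from scipy.optimize import minimize
s=get_state();print(s["tool_pos"],s["orientation"],s["qvel"].round(3))
K=cal("wrist");im=read_camera("wrist");cv2.imwrite("pics/w18.png",im[...,::-1])
r=nets.trace("wrist","roll_center");print([(round(d["confidence"],2),d["box"]) for d in r]);
hsv=cv2.cvtColor(im,cv2.COLOR_RGB2HSV);c=((hsv[...,0]>8)&(hsv[...,0]<20)&(hsv[...,1]>110)).astype(np.uint8)
c[220:]=0;c[:,:200]=0;c[:,360:]=0
n,l,st,ce=cv2.connectedComponentsWithStats(cv2.morphologyEx(c,cv2.MORPH_OPEN,np.ones((3,3))));i=1+st[1:,4].argmax();m=(l==i);print("colour",st[i],"iou net",(m&r[0]["pixels"]).sum()/(m|r[0]["pixels"]).sum())
th=np.linspace(0,2*np.pi,60)
def pts(x):
    u=np.array([np.cos(x[2]),np.sin(x[2]),0]);w=np.array([-u[1],u[0],0])
    return np.vstack([np.array([x[0],x[1],.072])+s*.02*w+.062*(np.cos(th)[:,None]*u+np.sin(th)[:,None]*np.array([0,0,1])) for s in(-1,1)])
def fit(Ms):
    def f(x):
        o=0
        for k,m in Ms:
            q=np.zeros((1680,2240),np.uint8);cv2.fillConvexPoly(q,cv2.convexHull(np.int32(proj(k,pts(x))*4+1.5)),255)
            q=cv2.resize(q,(560,420),interpolation=cv2.INTER_AREA)/255.;o-=np.minimum(q,m).sum()/np.maximum(q,m).sum()
        return o
    b=min((minimize(f,[.466,-.268,a],method="Nelder-Mead",options=dict(initial_simplex=[[.466,-.268,a],[.475,-.268,a],[.466,-.26,a],[.466,-.268,a+.15]])) for a in(.3,.45)),key=lambda r:r.fun)
    return b.x[:2].round(4),np.degrees(b.x[2]).round(2),b.fun/len(Ms)
print("colour fit",fit([(K,m)]));print("net fit",fit([(K,r[0]["pixels"])]))
print("all",fit([(K,m)]+[(cal(q),np.load(q+"_roll.npy")) for q in("scene","side")]))
# cradle edges, bar disc
for uv in((247,60),(249,155),(346,60),(343,155)):print(onz(K,uv,.02))
print("disc",onz(K,(34,107),.1346))
```

```text
[ 0.39214832 -0.29666148  0.40484408] [-3.08590100e+00 -5.85861241e-01  4.23323148e-04] [ 0.048 -0.027  0.033  0.015  0.015 -0.019]
[(0.6, [248.9, 33.2, 59.4, 146.0])]
colour [ 249   35   58  140 6735] iou net 0.9766124346310284
colour fit (array([ 0.4672, -0.2666]), np.float64(28.0), np.float64(-0.9599511835692347))
net fit (array([ 0.4673, -0.267 ]), np.float64(27.76), np.float64(-0.9749754590277314))
all (array([ 0.4678, -0.2663]), np.float64(29.21), np.float64(-0.9426146596220498))
[ 0.502  -0.2157  0.02  ]
[ 0.4077 -0.252   0.02  ]
[ 0.541  -0.3143  0.02  ]
[ 0.4481 -0.3543  0.02  ]
disc [ 0.3997 -0.0911  0.1346]
```

```bash
python3 -m pendant '1 .04 .015 0 0 0 4; 1 .0745 .029 -.01 0 0 6.5; 1 .0745 .029 -.05 0 0 6.5; 1 .0745 .029 -.09 0 0 6.5; 1 .0745 .029 -.12 0 0 6.5; 1 .0745 .029 -.135 0 0 6.5; 1 .0745 .029 -.138 0 0 6.5; 1 .0745 .029 -.138 0 0 6.5'
python3 -m pendant '-.3 0 0 0 0 0 0;-.3 0 0 0 0 0 0;-1 0 0 0 0 0 0;-1 0 0 0 0 0 0;-1 0 0 0 0 0 0;-1 0 0 0 0 0 0;-1 0 0 0 0 0 0;-1 0 0 0 0 0 0' 25
```

```text
time_s: 23.3
tool_pos: [0.4675, -0.2663, 0.2681]
orientation: [3.046, 0.765, 0.001]
ft_force: [0.0, 0.2, 0.2]
gripper_width: 0.0883
time_s: 24.3
tool_pos: [0.4671, -0.2664, 0.2672]
orientation: [3.047, 0.764, 0.0]
ft_force: [-0.7, -0.2, 1.5]
gripper_width: 0.0398
```

```bash
python3 -m pendant '-1 0 0 .015 0 0 0;-1 0 0 .035 0 0 -8;-1 -.01 .005 .055 0 0 -17;-1 -.03 .018 .063 0 0 -26;-1 -.055 .033 .063 0 0 -35;-1 -.08 .048 .063 0 0 -44;-1 -.105 .062 .063 0 0 -51;-1 -.1166 .069 .063 0 0 -53.2'
python3 -m pendant '-1 .005 .012 0 0 0 0;-1 .011 .025 0 0 0 0;-1 .016 .034 0 0 0 0;-1 .019 .041 0 0 0 0;-1 .0211 .0453 0 0 0 0;-1 .0211 .0453 0 0 0 0;-1 .0211 .0453 0 0 0 0;-1 .0211 .0453 0 0 0 0'
python3 - <<'E'
from h import *
s=get_state();print(s["time_s"],s["tool_pos"],s["orientation"],s["qvel"].round(3))
K=cal("wrist");np.savez("w19.npz",*K)
for c in("wrist","side","scene"):cv2.imwrite(f"pics/{c}19.png",read_camera(c)[...,::-1])
a=cv2.resize(cv2.imread("pics/wrist19.png"),(460,345))
b=cv2.resize(cv2.imread("pics/side19.png")[150:300,240:380],(336,360),interpolation=cv2.INTER_CUBIC)
c=cv2.resize(cv2.imread("pics/scene19.png")[150:270,240:380],(280,240),interpolation=cv2.INTER_CUBIC)
o=np.zeros((600,800,3),np.uint8);o[:345,:460]=a;o[:360,464:]=b;o[360:,:280]=c;cv2.imwrite("pics/v19.png",o)
E
```

```text
time_s: 25.3
tool_pos: [0.3495, -0.1967, 0.3305]
orientation: [3.066, -0.683, 0.0]
ft_force: [0.6, -0.3, -2.8]
gripper_width: 0.0399
time_s: 26.3
tool_pos: [0.3715, -0.1524, 0.3301]
orientation: [3.067, -0.682, 0.0]
ft_force: [0.4, -0.5, -2.6]
gripper_width: 0.0399
26.3 [ 0.37146912 -0.15236674  0.33013101] [ 3.06659722e+00 -6.81911193e-01  8.04511948e-05] [-0.002 -0.001  0.001  0.    -0.     0.001]
```

View pics/v19.png

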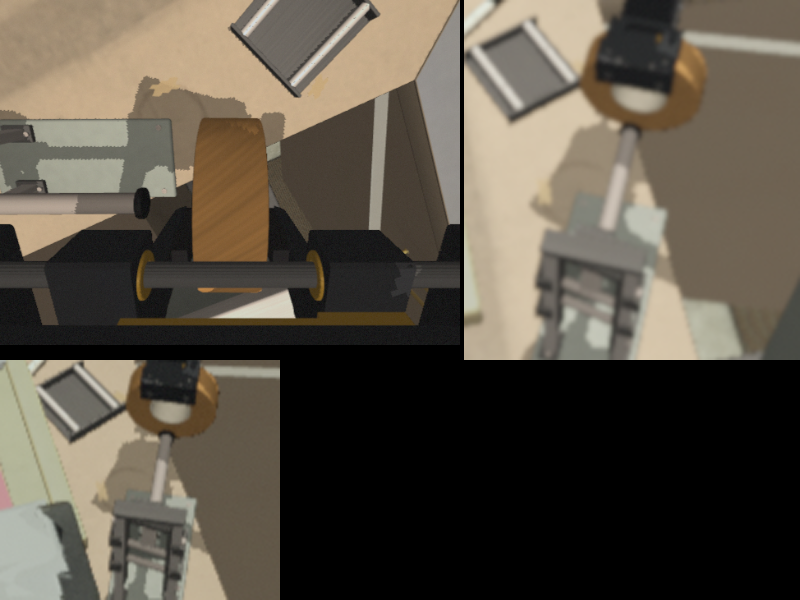

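Run:
```python
from h import *
z=np.load("w19.npz");K=(z["arr_0"],z["arr_1"],z["arr_2"])
a=np.radians(65.);u=np.array([np.cos(a),np.sin(a),0]);w=np.array([u[1],-u[0],0])
t=np.array([.3715,-.1524,0])
for zz in(.13,.1346,.139):print("disc outer pred",proj(K,t+.064*u+[0,0,zz]).round(1), "meas px->world",onz(K,(178,248),zz), "lateral",((onz(K,(178,248),zz)-t)@w).round(4),"along",((onz(K,(178,248),zz)-t)@u).round(4))
print("bar line lateral at px (20,251)",((onz(K,(20,251),.1346)-t)@w).round(4))
# roll silhouette top edge prediction
th=np.linspace(0,2*np.pi,200)
for off in(-.003,0,.003):
    P=np.array([t+(off)*w+[0,0,.1351]+s*u+.062*(np.cos(q)*w+np.sin(q)*np.array([0,0,1])) for q in th for s in(-.02,.02)])
    p=proj(K,P);print(off,"pred top row",p[:,1].min().round(1),"x range",p[:,0].min().round(1),p[:,0].max().round(1))
im=cv2.imread("pics/wrist19.png");hsv=cv2.cvtColor(im,cv2.COLOR_BGR2HSV);c=((hsv[...,0]>8)&(hsv[...,0]<20)&(hsv[...,1]>110))
ys=[np.nonzero(c[100:300,x])[0].min()+100 for x in range(250,315,8)];print("meas top rows",ys)
S=[(n,cal(n)) for n in("scene","side")]
for n,k in S:
    P=np.array([t+[0,0,.1351]-0.0*u+s*u+.062*(np.cos(q)*w+np.sin(q)*np.array([0,0,1])) for q in th for s in(-.02,.02)]);p=proj(k,P);print(n,"roll pred box",p.min(0).round(1),p.max(0).round(1))
    r=nets.trace(n,"roll_center");print([(round(d["confidence"],2),d["box"]) for d in r[:2]])
```

```text
disc outer pred [[178.5 243.4]] meas px->world [ 0.3959 -0.0925  0.13  ] lateral -0.0032 along 0.0646
disc outer pred [[176.2 246.4]] meas px->world [ 0.3971 -0.0949  0.1346] lateral -0.0011 along 0.0629
disc outer pred [[173.8 249.4]] meas px->world [ 0.3983 -0.0971  0.139 ] lateral 0.0009 along 0.0614
bar line lateral at px (20,251) -0.0031
-0.003 pred top row 149.1 x range 231.9 327.3
0 pred top row 143.8 x range 231.6 327.6
0.003 pred top row 138.5 x range 231.2 328.0
meas top rows [np.int64(144), np.int64(144), np.int64(144), np.int64(144), np.int64(144), np.int64(144), np.int64(144), np.int64(144), np.int64(145)]
scene roll pred box [302.2 147.5] [349.6 188.5]
[(0.84, [308.3, 149.3, 40.3, 39.4])]
side roll pred box [287.5 158.7] [341.2 204.1]
[(0.62, [286.9, 164.9, 51.6, 38.3])]
```

```bash
python3 -m pendant '-1 .005 .0107 0 0 0 0;-1 .0115 .0247 0 0 0 0;-1 .0185 .0397 0 0 0 0;-1 .0255 .0547 0 0 0 0;-1 .0325 .0697 0 0 0 0;-1 .0395 .0847 0 0 0 0;-1 .045 .0965 0 0 0 0;-1 .0486 .1042 0 0 0 0'
python3 - <<'E'
from h import *
for c in("wrist","side","scene"):cv2.imwrite(f"pics/{c}20.png",read_camera(c)[...,::-1])
s=get_state();print(s["time_s"],s["tool_pos"],s["ft_force"])
a=cv2.resize(cv2.imread("pics/wrist20.png"),(460,345))
b=cv2.resize(cv2.imread("pics/side20.png")[170:300,240:360],(336,364),interpolation=cv2.INTER_CUBIC)
o=np.zeros((364,800,3),np.uint8);o[:345,:460]=a;o[:364,464:]=b;cv2.imwrite("pics/v20.png",o)
E
```

```text
time_s: 27.55
tool_pos: [0.4204, -0.047, 0.3301]
orientation: [-3.067, 0.68, 0.0]
ft_force: [0.2, 0.6, -2.3]
gripper_width: 0.0401
27.7 [ 0.4202023  -0.04763504  0.33004809] [ 0.29606806 -0.12224755 -3.35636729]
```

View pics/v20.png

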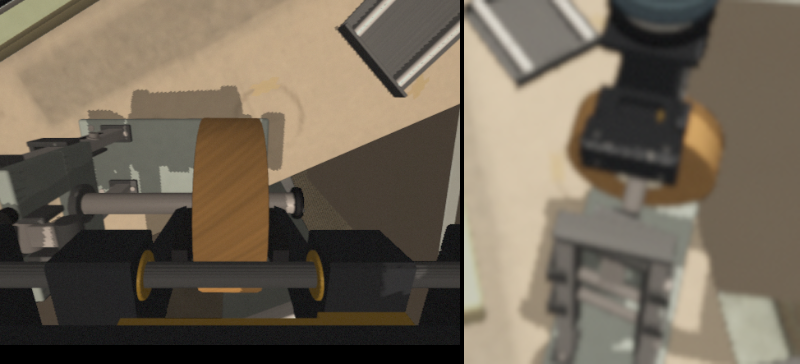

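```bash
python3 -m pendant '-1 0 0 -.003 0 0 0;-1 0 0 -.006 0 0 0;-1 0 0 -.009 0 0 0;-1 0 0 -.011 0 0 0;-1 0 0 -.013 0 0 0;-1 0 0 -.014 0 0 0;-1 0 0 -.0145 0 0 0;-1 0 0 -.0145 0 0 0'
python3 -m pendant '-1 0 0 -.0005 0 0 0;-1 0 0 -.001 0 0 0;-1 0 0 -.0015 0 0 0;-1 0 0 -.0015 0 0 0;-1 0 0 -.0015 0 0 0;-1 0 0 -.0015 0 0 0;-1 0 0 -.0015 0 0 0;-1 0 0 -.0015 0 0 0'
```

```text
time_s: 28.7
tool_pos: [0.4201, -0.0479, 0.3156]
orientation: [3.067, -0.681, -0.0]
ft_force: [-0.1, -0.3, -2.7]
gripper_width: 0.0396
time_s: 29.7
tool_pos: [0.4201, -0.0479, 0.3141]
orientation: [3.067, -0.681, 0.0]
ft_force: [0.5, -1.2, -3.2]
gripper_width: 0.0396
```

```bash
python3 -m pendant '-1 0 0 -.0005 0 0 0;-1 0 0 -.001 0 0 0;-1 0 0 -.001 0 0 0;-1 0 0 -.001 0 0 0;-1 0 0 -.001 0 0 0;-1 0 0 -.001 0 0 0;-1 0 0 -.001 0 0 0;-1 0 0 -.001 0 0 0'
python3 -m pendant '-1 0 0 -.0005 0 0 0;-1 0 0 -.001 0 0 0;-1 0 0 -.001 0 0 0;-1 0 0 -.001 0 0 0;-1 0 0 -.001 0 0 0;-1 0 0 -.001 0 0 0;-1 0 0 -.001 0 0 0;-1 0 0 -.001 0 0 0'
```

```text
time_s: 30.7
tool_pos: [0.4202, -0.0479, 0.3131]
orientation: [3.067, -0.681, 0.0]
ft_force: [0.5, -0.3, -3.8]
gripper_width: 0.0398
time_s: 31.7
tool_pos: [0.4202, -0.0479, 0.3126]
orientation: [3.067, -0.681, 0.0]
ft_force: [-3.8, 1.5, 5.3]
gripper_width: 0.04
```

```bash
python3 -m pendant '-1 0 0 .0005 0 0 0;.1 0 0 .0005 0 0 0;.1 0 0 .0005 0 0 0;.1 0 0 .0005 0 0 0;.1 0 0 .0005 0 0 0;.1 0 0 .0005 0 0 0;.1 0 0 .0005 0 0 0;.1 0 0 .0005 0 0 0'
```

```text
time_s: 32.7
tool_pos: [0.4201, -0.0479, 0.3126]
orientation: [3.067, -0.681, 0.0]
ft_force: [-0.6, 0.0, 0.2]
gripper_width: 0.0483
```

```bash
python3 -m pendant '.1 0 0 .004 0 0 0;.1 0 0 .012 0 0 0;.1 0 0 .025 0 0 0;.1 0 0 .045 0 0 0;.1 0 0 .07 0 0 0;.1 0 0 .10 0 0 0;.1 -.01 -.02 .13 0 0 0;.1 -.03 -.06 .15 0 0 0'
python3 -m pendant '1 -.02 -.05 0 0 0 0;1 -.03 -.1 0 0 0 0;1 -.04 -.15 0 0 0 0;1 -.05 -.2 0 0 0 0;1 -.05 -.2 0 0 0 0;1 -.05 -.2 0 0 0 0;1 -.05 -.2 0 0 0 0;1 -.05 -.2 0 0 0 0'
python3 - <<'E'
from h import *
for c in("side","scene"):cv2.imwrite(f"pics/{c}21.png",read_camera(c)[...,::-1])
b=cv2.resize(cv2.imread("pics/side21.png")[120:420,190:390],(400,600),interpolation=cv2.INTER_CUBIC)
c=cv2.resize(cv2.imread("pics/scene21.png")[110:360,210:410],(400,500),interpolation=cv2.INTER_CUBIC)
o=np.zeros((600,800,3),np.uint8);o[:500,:400]=c;o[:,400:]=b;cv2.imwrite("pics/v21.png",o)
E
```

```text
time_s: 33.7
tool_pos: [0.39, -0.1078, 0.4653]
orientation: [3.067, -0.676, 0.005]
ft_force: [-0.2, -0.6, -0.6]
gripper_width: 0.0484
time_s: 34.7
tool_pos: [0.3405, -0.3069, 0.4629]
orientation: [3.067, -0.679, 0.001]
ft_force: [0.6, -0.2, -0.2]
gripper_width: 0.0877
```

View pics/v21.png

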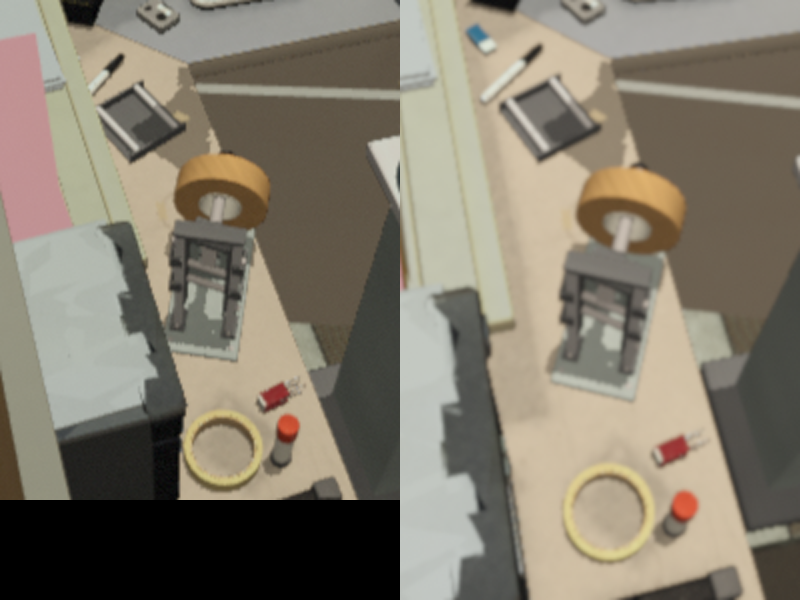

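The roll hangs on the raised bar: it is at about (222,190) in the scene crop and (630,210) in the side crop, with the bar through its hole. The cradle is empty, the bystanders haven't moved and the arm is clear.

```bash
python3 -c "
from workcell import robot
print(robot.close_job())"
```

```text
the job is handed in; nothing more can be done
None
```

The roll bar is resting on the top rung by its pawl, the tape roll is hanging on the bar, and the job was handed in at about 35 s of the 58 s allowed.

- **Lift:** I raised the bar in small steps and watched the pawl tail in the wrist camera. It swung back between 84 and 87 mm of lift. The force stayed level throughout, so the bumpers never met the stop.
- **Seating:** I lowered the bar in steps of 1.5 mm or less until the rung took the load. That left about 2 N of the roughly 7.5 N I had been carrying. After I let go, the bar stayed up, with the seat at about 85 mm.
- **Hanging the roll:** I gripped the roll across its width and passed it over the end disc. I then lowered it 17 mm until it rested on the bar, with a contact force of about 5 N, and released it.
- **Last checks:** The last pictures show the roll on the raised bar, an empty cradle, the bystanders unmoved and the arm clear with no force on it.

**Disagreements:** The network's mask first put the roll at 30° of yaw, while the cradle stands at 22°. A closer view gave 28°, and the grasp at that angle worked. A dark strip across one wrist picture during the lift was never explained. It had no effect on the forces.

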